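Pry open the wafer case on the tilted stage

ROBOT

A 6-joint arm with a two-finger parallel gripper is mounted at the origin on the work surface. World frame = base frame: x ahead of the robot, y to its left, z up, the work surface at z = 0. Lengths are in m, angles in rad, forces in N, time in s.
With the tool pointing down it reaches from about 0.25 to 0.775 m from the base axis. Payload 4 kg.
Tool frame: the origin (TCP) lies between the finger pads; the fingertips stand 11 mm ahead of it and the grasp point (between the pads) lies 8 mm behind it (robot.tip_extent is the z of the fingertips in the tool frame, in m); z points along the fingers, y is the line along which they close (so a half turn about z gives the same grasp; the last joint's range is limited). The gripper opens to 94 mm and grips with 3 to 60 N. Pads are 16 mm wide; open, the fingers measure 119 mm over their backs; the gripper's body (75 mm by 177 mm) begins 78 mm behind the grasp point.
Start: joints at [-1.287, 0.087, 1.371, -0, 1.684, -0.103], TCP at [0.207, -0.509, 0.217] pointing down, gripper open.
Joint ranges: [-3.1, 3.1], [-0.76, 2.03], [0.27, 2.55], [-1.08, 4.22], [0.17, 2.65], [-2.57, 2.57]. Speed limits (rad/s): [2.79, 2.79, 3.14, 3.14, 3.14, 3.14].

INTERFACE

Orientations are given as [roll, pitch, yaw] about the fixed x, y, z axes, in that order (R = Rz(yaw) Ry(pitch) Rx(roll)).
In Python, from bench import robot, imaging gives the robot as it stands.
- The arm moves only by the shell command python3 -m pendant 'ROWS'. ROWS is JSON, a list of rows, each a list of 7 numbers: the shift along the world's x, y, z in cm, then the turn, a rotation vector about the world's x, y, z in degrees, then the opening, from 0 (shut) to 1 (fully open). In form: [[dx, dy, dz, ax, ay, az, jaw], ...]. A call has 1 to 8 rows; each row shifts and turns the commanded pose from where the row before left it; what a row does not reach is not made up. A row lasts 1/10 s, in which the tool goes at most 50 mm and 8.59 degrees, less where a joint would pass 70% of its speed; a pose out of reach is approached as far as the arm can. A call is refused whole if a number of a shift passes 5 or a number of a turn 8.59, either way. A call with a gripper value outside its range is refused whole. The fingers move at their own pace and stop on an object; the grip force is fixed at half the most. Time passes only in rows, so rows that do not move let the fingers close. It gives the time, the measured TCP pose, the force, the opening and the grip force at its end, in the units of the state.
- robot.get_obs(): the state, without advancing time (a new reading comes with each control period).
- imaging.snapshot(name): name is "side" or "top" or "wrist"; returns the picture (400x640x3 uint8, red, green, blue); there is no depth.
- imaging.camera_params(name): a dict with "camera_matrix" (3x3 intrinsics, pixels), "R" (3x3) and "t" (3): a world point X has camera coordinates R X + t. Camera axes: x right, y down, z forward; pixel columns grow to the right and rows downward; lengths in m; the calibration is good to about 2 mm. The wrist camera is an equidistant fisheye: a pixel r from the principal point sees the ray r / f radians off the axis. A picture is of the moment at which its call begins: read the wrist's pose just before it. camera_params takes no time and is no camera call; for the wrist camera it gives the pose at the moment of the call.
- robot.close_job(): hands the job in; it is judged then, once.
The state is a dict: "time": time; "joint_positions": joint angles; "qvel": joint speeds; "joint_torque": joint torques, N m; "tool_pos": TCP position; "ee_rot": TCP orientation; "wrist_force": force on the tool from outside, world axes, zero at the start; "wrist_torque": the same for the moment, N m; "width": finger opening in m; "finger_force": force on a finger pad.
Only numpy, scipy, OpenCV 4.12 (cv2) and the standard library are available. Lean on these libraries where they do the work, as an engineer would, in place of code of your own. Each camera call takes 0.05 s, during which the arm holds its last target. There are 200 camera calls.

TASK

Take the blade tool from its rest, slip the blade into the notch under the lid of the wafer case on the tilted stage, and lever the lid up with the blade until it stands open about square to the case or further; touch the lid only with the blade tool, and do not touch the wafer inside. Then lay the blade tool back in both saddles of its rest, as it lay before, and let go, leaving the lid standing open. Leave the two black manipulators and the glass flask where they are.

Things in the scene. Friction and masses are not known exactly. Their poses are not given: they have to be found in the camera images.
- blade: Pry tool, loose, 190 mm long, about 0.11 kg: a black box-shaped handle 110 long (x) x 18 wide (y) x 22 high (z), with a flat steel blade 16 wide x 3 thick running on 80 mm from the middle of its front end. Origin at the handle's centre; x points to the blade tip, z up as it lies in the rest.
- blade_neck (a point): Middle of the handle's front end, where the blade leaves it: 55 mm along x from the handle's centre. The blade tip is 80 mm farther, 135 mm from the handle's centre.
- rest: Fixed aluminium rest for the tool: base 130 (x) x 70 x 6 mm; two saddles 12 mm thick at x = -42 and +42 mm, floors 40 mm high, with cheeks 8 mm higher standing 28 mm apart about the x axis. Origin: centre of the underside, on the bench. At the start the tool lies in it, its centre 51 mm above the origin, blade towards the rest's +x. The fingers fit between the saddles.
- stand: Fixed stage: steel base 160 x 130 x 12 mm, black pillar, and a plate tilted 0.44 rad (25 degrees), low towards -x (the robot's side), carrying the case. Origin: underside of the base, near its centre; z up, x level and pointing from the low end to the high end.
- case: Black case fixed on the tilted plate: 120 (x) x 110 (y) x 36 (z) mm. Origin: centre of its underside, 155 mm above the bench. Its frame tilts with it: x runs up the slope from the front (notch) to the hinge, z square to the lid. Front wall 8 mm, side walls 5 mm thick. A notch 44 mm wide, 12 mm high (case z 24 to 36) is cut through the middle of the front wall's rim, under the lid.
- notch (a point): Centre of the notch's mouth in the outer front face of the case, at (-60, 0, 30) mm in the case frame, about 157 mm above the bench; axes as case. The blade enters along +x of this frame.
- lid (a joint): Angle of the lid: 0 shut, growing as its front edge rises, up to 1.95 rad; at 1.57 it stands square to the case. The lid is a white plate 120 x 110 x 7 mm, 0.07 kg, flush with the case's outside; its stiff hinge keeps it at any angle.
- lid_hinge (a point): Middle of the hinge line at the underside of the lid, case frame (60, 0, 36.5) mm; turns with the lid: -x points along the lid from the hinge to the front edge, z out of its upper face.
- lid_edge (a point): Middle of the lid's front edge at its underside, 120 mm from the hinge; over the notch when shut. Axes as lid_hinge.
- wafer: Steel-grey disc, 84 mm across, 3 mm thick, fixed level with the case floor inside the case; its top is 16 mm above the case's underside, 8 mm below the notch's lower edge. Origin: centre of its underside.
- manip_a: Black manipulator block with three grey knobs on its front, 60 x 50 x 98 mm (knobs stick out 18 mm more towards -x), loose; on the left (+y side), the farther from the robot. Origin: centre of the underside. Leave alone.
- manip_b: The same kind of manipulator, on the left (+y side), the nearer to the robot. Leave alone.
- flask: Glass conical flask, 76 mm wide, 112 mm tall, loose; at the far right (-y side). Origin: centre of the underside. Leave alone.
Mind the look-alikes: they are no part of the job. There is more than one size of the rest; the job needs the smallest.

How it is judged:
On the way, in this order (a step that is already met when the one before it is completed fails the run):
1. the blade tool has levered the lid up off the case (past 0.3 rad) and is still bearing on it (value of joint lid above 0.3 rad and contact force between blade and lid above 0.1 N), for 0.05 s.
2. the lid stands open at least 1.4 rad (value of joint lid above 1.4 rad), for 0.2 s.
At the end, for the whole second after the job is handed in: The lid stands open at 1.4 rad or more. The blade tool lies at rest in both saddles, blade the same way as at the start and the same side up: its centre within 20 mm sideways or lengthwise of the rest's origin and 46 to 55 mm above it, in line with the rest and level within 0.15 rad (value of joint lid above 1.4 rad and horizontal distance between blade and rest below 0.02 m and z of blade in the frame of rest between 0.046 and 0.055 m and x of blade_neck in the frame of rest above 0.03 m and angle between the x axis of blade and the x axis of rest, either way round below 0.15 rad and angle between blade's own z axis and vertical below 0.15 rad and linear speed of blade below 0.02 m/s); the robot touches nothing.
It fails at once if the fingers or the arm touched the lid (contact force between any of the fingers, the arm and lid above 0.3 N).
It fails at once if something touched the wafer (contact force between anything else and wafer above 0.3 N).
It fails at once if manip_a was moved by more than 15 mm or tipped over (distance of manip_a from where it was at the start of the episode above 0.015 m or angle between manip_a's own z axis and vertical above 0.3 rad).
It fails at once if manip_b was moved by more than 15 mm or tipped over (distance of manip_b from where it was at the start of the episode above 0.015 m or angle between manip_b's own z axis and vertical above 0.3 rad).
It fails at once if flask was moved by more than 15 mm or tipped over (distance of flask from where it was at the start of the episode above 0.015 m or angle between flask's own z axis and vertical above 0.3 rad).
It also fails if it takes over 64 s, if anything falls off the work surface, if the arm or the gripper's body presses on something with over 40 N, if the wrist force passes 120 N, or if a joint passes its speed limit or range.

## Working session

There is one attempt and no reset: what is moved stays moved. The work goes in short steps, Python scripts to look and compute and a shell command to move; the robot and the scene stay as the last step left them, time stands still between calls to the robot, and variables do not carry over. Pictures are saved under pics/ and viewed, at most 14 in all, crops included, and the job is handed in when it is done.

```bash
ls; mkdir -p pics
python3 - <<'E'
from bench import robot, imaging
import cv2,numpy as np
o=robot.get_obs();print({k:np.round(v,3).tolist() for k,v in o.items()})
for n in ("side","top","wrist"):
    p=imaging.camera_params(n);print(n,{k:np.round(v,3).tolist() for k,v in p.items()})
    cv2.imwrite(f"pics/{n}0.png",imaging.snapshot(n)[:,:,::-1])
E
```

```text
pics
{'time': 0.0, 'joint_positions': [-1.287, 0.088, 1.372, -0.0, 1.684, -0.103], 'qvel': [-0.001, 0.001, -0.002, -0.001, -0.001, -0.001], 'joint_torque': [0.0, -34.018, -30.243, 0.072, 0.033, -0.0], 'tool_pos': [0.207, -0.509, 0.215], 'ee_rot': [-3.139, -0.0, 0.387], 'wrist_force': [0.689, -0.89, -0.464], 'wrist_torque': [-0.024, 0.061, 0.013], 'finger_force': 0.0, 'width': 0.094}
side {'camera_matrix': [[383.069, 0.0, 315.019], [0.0, 383.069, 202.435], [0.0, 0.0, 1.0]], 'R': [[0.995, -0.097, 0.004], [-0.051, -0.552, -0.832], [0.083, 0.828, -0.555]], 't': [-0.643, 0.136, 1.129]}
top {'camera_matrix': [[385.0, 0.0, 318.87], [0.0, 385.0, 197.246], [0.0, 0.0, 1.0]], 'R': [[-0.009, -1.0, -0.002], [-0.988, 0.009, -0.153], [0.153, 0.0, -0.988]], 't': [-0.02, 0.644, 1.332]}
wrist {'camera_matrix': [[309.707, 0.0, 323.336], [0.0, 309.707, 205.277], [0.0, 0.0, 1.0]], 'R': [[0.377, -0.926, -0.0], [-0.888, -0.362, 0.284], [-0.263, -0.107, -0.959]], 't': [-0.551, -0.028, 0.391]}
```

View pics/top0.png

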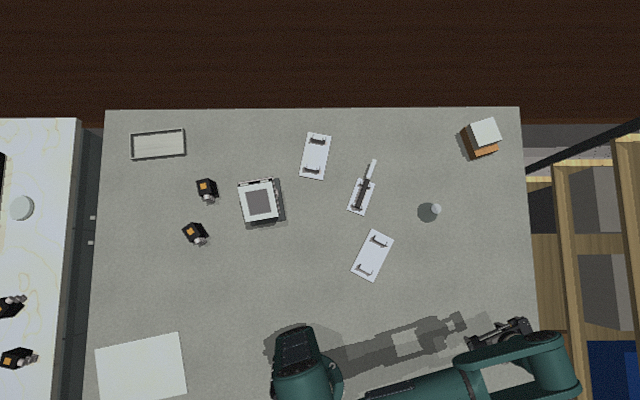

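View pics/side0.png

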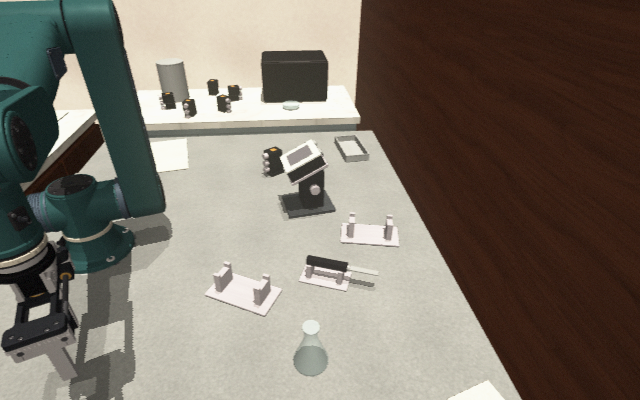

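The top view shows three rests: empty at (316,156), empty at (372,256), and the small one with the tool at (361,195), tip at (374,162). The case is at (261,202), the manipulators at (207,189) and (194,232), and the flask at (430,210). I choose the small rest, since it holds the tool, and check it in one close composite.

Run:
```python
import cv2,numpy as np
t=cv2.imread("pics/top0.png");s=cv2.imread("pics/side0.png")
c=lambda im,u,v:cv2.resize(im[v:v+60,u:u+80],(400,300),interpolation=cv2.INTER_CUBIC)
cv2.imwrite("pics/crop1.png",np.vstack([np.hstack([c(t,325,155),c(t,222,170)]),np.hstack([c(s,298,242),c(s,265,130)])]))
```

```text
(no output)
```

View pics/crop1.png

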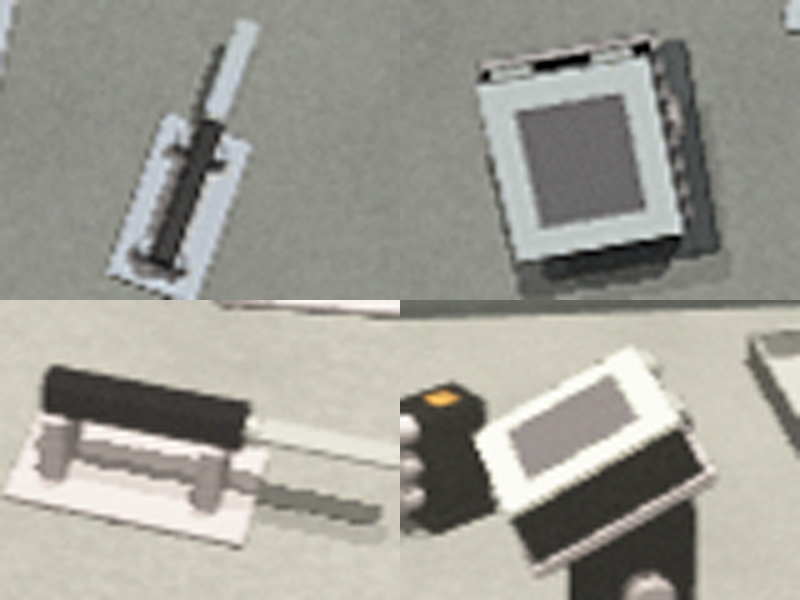

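The small rest holds the tool. In the top view the handle runs from (358,207.5) to (366.5,179.5), with the blade tip at (374.5,159.5). The lid corners are at about (238,187.5), (272,179.5), (278.5,217) and (246,222.5). Now I cast rays.

```bash
cat > h.py <<'E'
import numpy as np,cv2
from bench import robot,imaging
from scipy.spatial.transform import Rotation as Ro
def ray(n,u,v,p=None):
    p=p or imaging.camera_params(n);K,R,t=[np.array(p[k]) for k in("camera_matrix","R","t")]
    a=np.array([(u-K[0,2])/K[0,0],(v-K[1,2])/K[1,1]])
    if n=="wrist":
        r=np.hypot(*a);d=np.r_[a/max(r,1e-9)*np.sin(r),np.cos(r)]
    else: d=np.r_[a,1]
    return -R.T@t,R.T@d
def onz(n,u,v,z,p=None):
    c,d=ray(n,u,v,p);return c+d*(z-c[2])/d[2]
def tri(*rs):
    A=0;b=0
    for c,d in rs:
        d=d/np.linalg.norm(d);P=np.eye(3)-np.outer(d,d);A=A+P;b=b+P@c
    return np.linalg.solve(A,b)
def proj(n,X,p=None):
    p=p or imaging.camera_params(n);K,R,t=[np.array(p[k]) for k in("camera_matrix","R","t")]
    x=R@X+t
    if n=="wrist":
        r=np.hypot(x[0],x[1]);th=np.arctan2(r,x[2]);a=x[:2]/max(r,1e-9)*th
    else:a=x[:2]/x[2]
    return a*K[0,0]+K[:2,2]
def shot(n,f):
    p=imaging.camera_params(n);im=imaging.snapshot(n)[:,:,::-1].copy();cv2.imwrite(f"pics/{f}.png",im);return im,p
E
python3 - <<'E'
from h import *
np.set_printoptions(precision=4,suppress=True)
b=onz("top",358.2,207.5,.062);f=onz("top",366.6,179.4,.062);t=onz("top",374.6,159.2,.0525)
print("handle",b,f,t,"len",np.linalg.norm(f-b),np.linalg.norm(t-b),"yaw",np.arctan2(*(t-b)[[1,0]]))
# side view blade pts: handle top back/front, 
for (u,v),z in (((308,256.5),.062),((347,264),.062)):print("side",onz("side",u,v,z))
L=[(238,187.5),(272.3,179.5),(278.5,217),(246,222.5)];H=[.2198,.2198,.169,.169]
P=[onz("top",u,v,z) for (u,v),z in zip(L,H)];print(np.array(P))
for a,c in((0,1),(1,2),(2,3),(3,0)):print(np.linalg.norm(P[a]-P[c]))
S=[(281.5,158.5),(326,200-30),(315,140)]
o=onz("side",280.5,157.5,.169);r=onz("side",312,139.5,.2198);print("side lid FL RL",o,r, onz("side",288.5,172,.169))
E
```

```text
handle [ 0.6036 -0.165   0.062 ] [ 0.7047 -0.1976  0.062 ] [ 0.7811 -0.23    0.0525] len 0.10618091829279686 0.18924904100069723 yaw -0.3508360487036539
side [ 0.6118 -0.1621  0.062 ]
side [ 0.7096 -0.2     0.062 ]
[[0.6508 0.2285 0.2198]
 [0.6755 0.1206 0.2198]
 [0.5614 0.1056 0.169 ]
 [0.5445 0.2108 0.169 ]]
0.11071494032223231
0.1257191186689812
0.10658363836580619
0.11908987540966927
side lid FL RL [0.5526 0.2063 0.169 ] [0.6578 0.2256 0.2198] [0.5748 0.107  0.169 ]
```

Tool and case sizes agree with the description. Next I move over the tool for a closer look.

```bash
python3 -m pendant '[[3,2.4,0,0,0,-3,1],[3,2.4,0,0,0,-3,1],[3,2.4,0,0,0,-3,1],[3,2.4,0,0,0,-3,1],[3,2.4,0,0,0,-3,1],[3,2.4,0,0,0,-3,1],[3,2.4,0,0,0,-3,1],[3,2.4,0,0,0,-3,1]]'; python3 -m pendant '[[3,2.4,0,0,0,-3,1],[3,2.4,0,0,0,-3,1],[3,2.4,0,0,0,-3,1],[3,2.4,0,0,0,-3,1],[3,2.4,0,0,0,-3,1],[3,2.4,0,0,0,-3,1],[0,0,0,0,0,0,1],[0,0,0,0,0,0,1]]'
python3 - <<'E'
from h import *
im,p=shot("wrist","w1");o=robot.get_obs();print(o["tool_pos"],o["ee_rot"],o["time"])
E
```

```text
time: 0.95
tool_pos: [0.4484, -0.3161, 0.2161]
ee_rot: [-3.141, 0.0, -0.034]
wrist_force: [-0.3, -1.7, -0.1]
width: 0.0942
finger_force: 0.0
time: 1.75
tool_pos: [0.6274, -0.1729, 0.2154]
ee_rot: [3.141, 0.002, -0.344]
wrist_force: [-0.0, -0.8, -0.2]
width: 0.0939
finger_force: 0.0
[ 0.62692778 -0.17366016  0.21590516] [ 3.14078009e+00  1.43309711e-03 -3.45833848e-01] 1.8
```

View pics/w1.png

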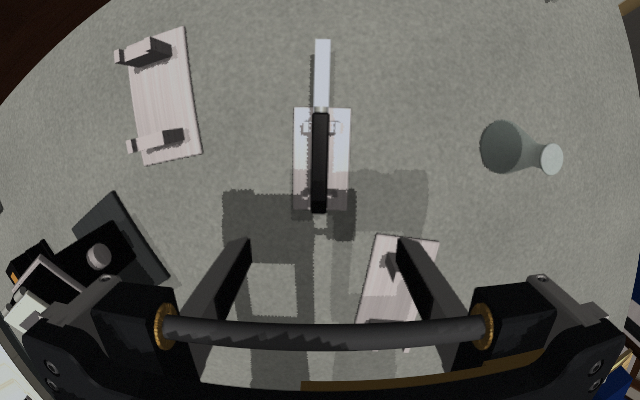

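The wrist view shows the tool nearly aligned with the gripper: handle back end (318.5,212), front end (320.5,112), tip (322.5,39). The rest base's front corners are at (293.5,108) and (351,108).

Run:
```python
from h import *
np.set_printoptions(precision=4,suppress=True)
p=imaging.camera_params("wrist");g=cv2.imread("pics/w1.png").max(axis=2).astype(int)
E=[]
for v in (125,140,155,170,185):
    r=np.where(g[v,305:340]<60)[0]+305;E.append((v,r[0],r[-1]))
print(E, g[205:222,318])
b=onz("wrist",318.5,212,.051+.011,p);f=onz("wrist",320.7,111.5,.062,p);t=onz("wrist",322.5,39,.0525,p)
q1=onz("wrist",293.5,108,.006,p);q2=onz("wrist",351,108,.006,p)
print(b,f,t,np.linalg.norm(f-b),np.linalg.norm(t-b),"yaw",np.arctan2(*(t-b)[[1,0]]),np.arctan2(*(f-b)[[1,0]]))
print("rest",q1,q2,np.linalg.norm(q1-q2),"yaw",np.arctan2(*(q1-q2)[[1,0]])-np.pi/2,)
for v,a,c in E[::4]:print(onz("wrist",(a+c)/2,v,.062,p))
```

```text
[(125, np.int64(312), np.int64(328)), (140, np.int64(312), np.int64(327)), (155, np.int64(312), np.int64(327)), (170, np.int64(311), np.int64(326)), (185, np.int64(310), np.int64(326))] [  5   5   5   4   4   9  11   8  42  92 112 114 113 115 129 135 135]
[ 0.6112 -0.1631  0.062 ] [ 0.7117 -0.202   0.062 ] [ 0.7857 -0.2306  0.0525] 0.10768450451260934 0.18728342702268916 yaw -0.3692633922845014 -0.36960900984722417
rest [ 0.728  -0.1727  0.006 ] [ 0.7045 -0.2377  0.006 ] 0.06914685101672291 yaw -0.3463639113198558
[ 0.6987 -0.1965  0.062 ]
[ 0.6397 -0.1729  0.062 ]
```

```bash
python3 -m pendant '[[2.5,-0.8,-1.5,0,0,-0.8,1],[2.57,-0.82,-2.6,0,0,0,1],[0,0,-3,0,0,0,1],[0,0,-3,0,0,0,1],[0,0,-3,0,0,0,1],[0,0,-2,0,0,0,1],[0,0,-2,0,0,0,1],[0,0,0,0,0,0,1]]'
```

```text
time: 2.6
tool_pos: [0.6746, -0.1904, 0.0416]
ee_rot: [3.141, 0.008, -0.362]
wrist_force: [-0.4, 1.1, 0.3]
width: 0.0939
finger_force: 0.0
```

```bash
python3 -m pendant '[[0.1,0,0.2,0,0,0,0],[0,0,0,0,0,0,0],[0,0,0,0,0,0,0],[0,0,0,0,0,0,0],[0,0,0,0,0,0,0],[0,0,0,0,0,0,0]]'; python3 -m pendant '[[0,0,0,0,0,0,0],[0,0,0,0,0,0,0]]'
python3 - <<'E'
from h import *
im,p=shot("wrist","w2")
cv2.imwrite("pics/w2c.png",im)
E
```

```text
time: 3.2
tool_pos: [0.6793, -0.1895, 0.0478]
ee_rot: [3.141, -0.0, -0.36]
wrist_force: [-0.3, -0.4, -0.0]
width: 0.0492
finger_force: 0.0
time: 3.4
tool_pos: [0.6791, -0.1895, 0.0474]
ee_rot: [3.141, 0.0, -0.36]
wrist_force: [0.4, 0.2, 0.4]
width: 0.0339
finger_force: 0.0
```

View pics/w2c.png

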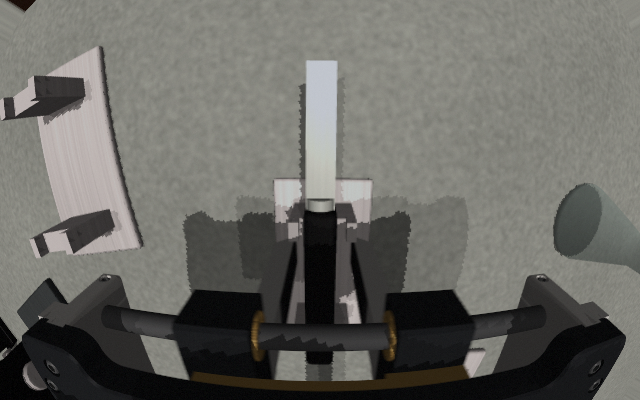

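The fingers straddle the handle centrally, blade tip at (321,61). I lower 4 mm and finish closing.

```bash
python3 -m pendant '[[0,0,-0.4,0,0,0,0],[0,0,0,0,0,0,0],[0,0,0,0,0,0,0],[0,0,0,0,0,0,0],[0,0,0,0,0,0,0],[0,0,0,0,0,0,0]]'; python3 -c "
from h import *
print(proj('wrist',np.array([.659+.135*np.cos(.36),-.1827-.135*np.sin(.36),.0525])))
im,p=shot('wrist','w3');g=im.max(axis=2);print(np.where(g[50:75,321]>190)[0][:3]+50,np.where(g[100,280:360]>175)[0][[0,-1]]+280)
for r in (70,100,130,160,180):
  w=np.where(g[r,280:360]>165)[0]+280; print(r,w[0],w[-1],onz('wrist',(w[0]+w[-1])/2,r,.0525,p))"
```

```text
time: 4.05
tool_pos: [0.679, -0.1896, 0.0433]
ee_rot: [3.141, 0.0, -0.36]
wrist_force: [-0.7, 0.2, -0.5]
width: 0.0176
finger_force: 29.9
[323.98990975  59.65195766]
[60 61 62] [310 340]
70 309 340 [ 0.78016349 -0.22857866  0.0525    ]
100 310 340 [ 0.76555516 -0.22334882  0.0525    ]
130 309 339 [ 0.75135778 -0.2174699   0.0525    ]
160 309 339 [ 0.73685748 -0.21201607  0.0525    ]
180 309 339 [ 0.72698233 -0.20830314  0.0525    ]
```

Gripped at TCP (.679,-.1896,.0433), yaw -.36. I lift and carry to in front of the case.

```bash
python3 -m pendant '[[0,0,1.5,0,0,0,0],[0,0,3.5,0,0,0,0],[0,0,4,0,0,0,0],[0,0,4,0,0,0,0],[0,0,3,0,0,0,0]]'; python3 -m pendant '[[-3.5,2.8,0,0,0,3.76,0],[-3.5,2.8,0,0,0,3.76,0],[-3.5,2.8,0,0,0,3.76,0],[-3.5,2.8,0,0,0,3.76,0],[-3.5,2.8,0,0,0,3.76,0],[-3.5,2.8,0,0,0,3.76,0],[-3.5,2.8,0,0,0,3.76,0],[-3.5,2.8,0,0,0,3.76,0]]'; python3 -m pendant '[[0,1.1,-1,0.52,-3.1,0,0],[0,1.1,-1,0.52,-3.1,0,0],[0,1.1,-1,0.52,-3.1,0,0],[0,1.1,-1,0.52,-3.1,0,0],[0,1.1,-1,0.52,-3.1,0,0],[0,1.1,-1,0.52,-3.1,0,0],[0,1.1,-1,0.52,-3.1,0,0],[0,1.1,-1,0.52,-3.1,0,0]]';python3 -m pendant '[[0,0,0,0,0,0,0],[0,0,0,0,0,0,0]]'
python3 - <<'E'
from h import *
im,p=shot("wrist","w4");shot("top","t4");shot("side","s4");np.save("w4.npy",p,allow_pickle=True)
E
```

```text
time: 4.6
tool_pos: [0.6798, -0.1898, 0.2087]
ee_rot: [3.142, -0.005, -0.36]
wrist_force: [0.1, -0.5, -0.2]
width: 0.0178
finger_force: 29.9
time: 5.4
tool_pos: [0.3977, 0.0353, 0.205]
ee_rot: [3.141, -0.003, 0.167]
wrist_force: [0.3, -0.8, -1.4]
width: 0.0177
finger_force: 29.9
time: 6.2
tool_pos: [0.3993, 0.1228, 0.1249]
ee_rot: [-3.141, -0.444, 0.164]
wrist_force: [1.0, 1.1, -1.8]
width: 0.0174
finger_force: 29.9
time: 6.4
tool_pos: [0.3992, 0.1224, 0.1247]
ee_rot: [-3.142, -0.44, 0.166]
wrist_force: [-0.3, -0.1, 0.3]
width: 0.0176
finger_force: 29.9
```

View pics/w4.png

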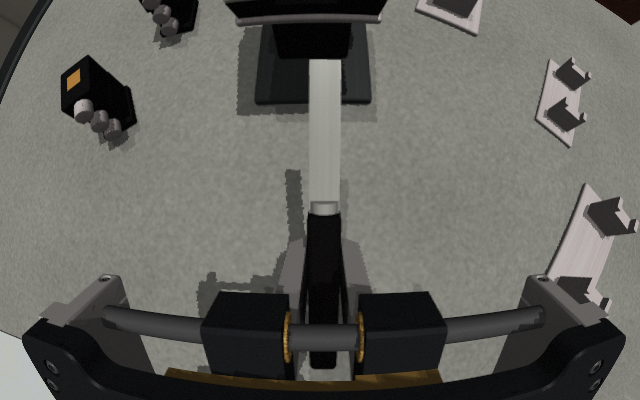

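The wrist view shows the case front at the top edge of the picture (plate edge from (225,12) to (385,20)), with the lid out of view. I raise and pitch further to see the lid.

```bash
python3 -m pendant '[[-1,0,3,0,0,0,0],[-1,0,3,1,-6,0,0],[-1,0,3,1,-6,0,0],[-1,0,3,1,-6,0,0],[0,0,0,0,0,0,0],[0,0,0,0,0,0,0]]'
python3 - <<'E'
from h import *
im,p=shot("wrist","w5");import pickle;pickle.dump(p,open("w5.pkl","wb"))
cv2.imwrite("pics/w5c.png",cv2.resize(im[0:220,140:500],(792,484),interpolation=cv2.INTER_CUBIC))
E
```

```text
time: 7.15
tool_pos: [0.3983, 0.1462, 0.2448]
ee_rot: [3.126, -0.724, 0.165]
wrist_force: [1.0, 0.1, -0.9]
width: 0.018
finger_force: 29.9
```

View pics/w5c.png

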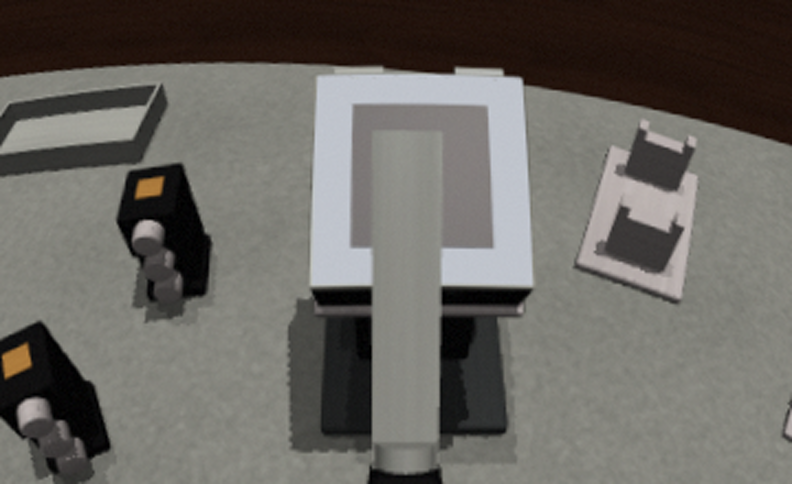

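The lid is fully visible, with corners at full-frame (281.4,130.9), (381.8,130.5), (377.3,35) and (284.1,34.5). The blade lies across its middle.

Run:
```python
from h import *
import pickle
np.set_printoptions(precision=4,suppress=True)
p=pickle.load(open("w5.pkl","rb"));o=robot.get_obs();print(o["joint_positions"],o["tool_pos"],o["ee_rot"])
s,c=np.sin(.44),np.cos(.44)
zf=.155-.06*s+.0435*c;zr=.155+.06*s+.0435*c
P=[onz("wrist",u,v,z,p) for u,v,z in((281.4,130.7,zf),(381.8,130.4,zf),(377.3,35,zr),(284.1,34.5,zr))]
P=np.array(P);print(P);print([np.linalg.norm(P[i]-P[(i+1)%4]) for i in range(4)])
yw=[np.arctan2(*(a-b)[[1,0]]) for a,b in((P[2],P[1]),(P[3],P[0]))]+[np.arctan2(*(a-b)[[1,0]])-np.pi/2 for a,b in((P[0],P[1]),(P[3],P[2]))]
print("yaws",yw)
m=P.mean(0);psi=.165
for psi in(.15,.165,.18):
  R=Ro.from_euler("xyz",[0,-.44,psi]).as_matrix()
  C=m-R@[0,0,.0435];print(psi,"case",C,"notch",C+R@[-.06,0,.03],"hinge",C+R@[.06,0,.0365])
# tip in tool frame
T=Ro.from_euler("xyz",o["ee_rot"]).as_matrix()
cc,d=ray("wrist",140+407/2.2,130/2.2,p); dl=T.T@d;cl=T.T@(cc-o["tool_pos"]);print("tip tool frame",cl+dl*(-.0077-cl[2])/dl[2])
# check with top pics
print([proj("top",x) for x in P])
```

```text
[ 0.3033 -0.7552  2.0902 -0.121   1.093   1.7314] [0.3982 0.1458 0.2437] [ 3.1259 -0.723   0.1643]
[[0.5482 0.2126 0.1688]
 [0.5669 0.1072 0.1688]
 [0.6723 0.1241 0.2199]
 [0.6529 0.2305 0.2199]]
[np.float64(0.10706740977876933), np.float64(0.11838445560600096), np.float64(0.10819357152394174), np.float64(0.11782748771086847)]
yaws [np.float64(0.15879487578761842), np.float64(0.16929169454915632), np.float64(0.17523876164640284), np.float64(0.1808330396992439)]
0.15 case [0.6284 0.1714 0.155 ] notch [0.5621 0.1613 0.1566] hinge [0.6667 0.1771 0.2136]
0.165 case [0.6284 0.1716 0.155 ] notch [0.5622 0.1606 0.1566] hinge [0.6666 0.178  0.2136]
0.18 case [0.6283 0.1719 0.155 ] notch [0.5623 0.1599 0.1566] hinge [0.6664 0.1788 0.2136]
tip tool frame [ 0.1143  0.0012 -0.0077]
[array([245.4748, 221.3692]), array([278.0195, 215.3362]), array([271.1915, 180.4672]), array([237.3857, 186.8396])]
```

```bash
cat >> h.py <<'E'
PSI=.171;RT=Ro.from_euler("xyz",[np.pi,-.44,PSI]);TIP=np.array([.1143,.001,-.0077])
N=np.array([.5622,.1603,.1566]);HG=np.array([.6665,.1783,.2136])
CX=RT.as_matrix()[:,0];CZ=-RT.as_matrix()[:,2]
def need(tip,rot=RT):
    o=robot.get_obs();r=Ro.from_euler("xyz",o["ee_rot"])
    d=(tip-rot.as_matrix()@TIP)-np.array(o["tool_pos"])
    print("shift cm",np.round(d*100,2),"rot deg",np.round((rot*r.inv()).as_rotvec(degrees=True),2))
E
python3 -c "
from h import *
need(N-.04*CX)"
```

```text
shift cm [  2.95  -0.77 -15.98] rot deg [-1.96 16.11  0.88]
```

```bash
python3 -m pendant '[[0,-0.1,-2,-0.5,4,0.2,0],[0,-0.1,-2,-0.5,4,0.2,0],[0,-0.1,-2,-0.5,4,0.2,0],[0,-0.1,-2,-0.5,4,0.2,0],[0,-0.1,-2.5,0,0,0,0],[0,-0.1,-2.5,0,0,0,0],[0,-0.1,-2.5,0,0,0,0],[0,0,-0.5,0,0,0,0]]'
python3 -m pendant '[[1,0,0,0,0,0,0],[1,0,0,0,0,0,0],[1,0,0,0,0,0,0],[0,0,0,0,0,0,0],[0,0,0,0,0,0,0]]'
python3 -c "
from h import *
need(N-.04*CX)
shot('side','s6');shot('top','t6');im,p=shot('wrist','w6')
s=cv2.imread('pics/s6.png')[110:220,210:350];w=im[0:220,180:460]
cv2.imwrite('pics/c6.png',np.hstack([cv2.resize(s,(420,330),interpolation=cv2.INTER_CUBIC),cv2.resize(w,(380,330))]))
print(proj('side',N),proj('side',N-.04*CX),proj('wrist',N,p),proj('wrist',HG,p))"
```

```text
time: 8.0
tool_pos: [0.3954, 0.1374, 0.0792]
ee_rot: [3.14, -0.434, 0.168]
wrist_force: [0.3, 0.4, -1.7]
width: 0.018
finger_force: 29.9
time: 8.5
tool_pos: [0.4292, 0.1393, 0.0854]
ee_rot: [3.141, -0.446, 0.17]
wrist_force: [-0.5, -0.6, -0.6]
width: 0.0181
finger_force: 29.9
shift cm [-0.15 -0.12 -0.15] rot deg [-0.02  0.32  0.08]
[284.01265423 167.43753772] [273.09460047 173.54926416] [325.47272794  -9.56983879] [ 325.2067016  -157.90119459]
```

View pics/c6.png

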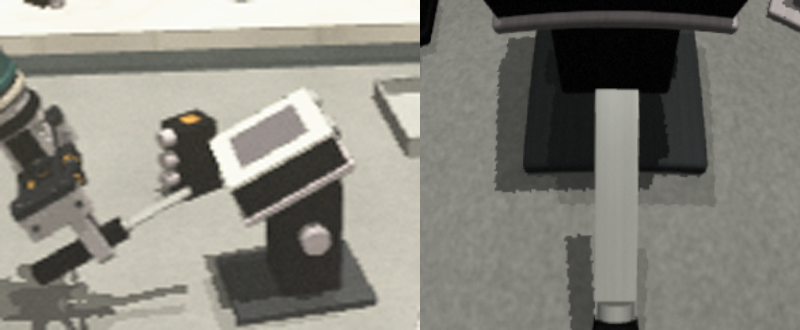

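The tip in the side view is at (273,173.5), matching the prediction for 40 mm short of the notch. I insert.

```bash
python3 -m pendant '[[0.75,0.05,0.3,0,0.3,0,0],[0.9,0.15,0.43,0,0,0,0],[0.9,0.15,0.43,0,0,0,0],[0.9,0.15,0.43,0,0,0,0],[0.4,0.05,0.2,0,0,0,0],[0,0,0,0,0,0,0],[0,0,0,0,0,0,0]]'
python3 -c "
from h import *
need(N+.005*CX)"
```

```text
time: 9.35
tool_pos: [0.4668, 0.1447, 0.1022]
ee_rot: [-3.141, -0.439, 0.17]
wrist_force: [0.3, -1.2, -1.6]
width: 0.018
finger_force: 29.9
shift cm [0.1  0.03 0.09] rot deg [-0.   -0.07  0.06]
```

```bash
python3 -m pendant '[[0.85,0.15,0.43,0,0,0,0],[0.85,0.15,0.43,0,0,0,0],[0.85,0.13,0.4,0,0,0,0],[0,0,0,0,0,0,0],[0,0,0,0,0,0,0]]'
python3 -c "
from h import *
need(N+.032*CX)
im,p=shot('wrist','w7');shot('side','s7');print(proj('wrist',N+.0*CX,p))"
```

```text
time: 9.85
tool_pos: [0.4927, 0.1491, 0.1152]
ee_rot: [-3.141, -0.44, 0.17]
wrist_force: [0.4, 0.3, -1.0]
width: 0.0178
finger_force: 29.9
shift cm [-0.09  0.01 -0.06] rot deg [-0.01 -0.03  0.07]
[322.74897752 121.30653969]
```

The blade is 33 mm in with no contact force. Now I work out the lever arc for the tip about the hinge.

```bash
python3 -c "
from h import *
r=87;f=lambda t:np.array([-r*np.cos(t),r*np.sin(t)-1.5])
pts=[np.array([-87,-6.5]),f(0)]+[f(.11*i) for i in range(1,17)]
for i,(a,b) in enumerate(zip(pts,pts[1:])):
  d=b-a;print(round(.11*i,2),np.round((d[0]*CX+d[1]*CZ)/10,2))"
```

```text
0.0 [-0.21 -0.04  0.45]
0.11 [-0.35 -0.06  0.89]
0.22 [-0.26 -0.04  0.92]
0.33 [-0.15 -0.03  0.94]
0.44 [-0.05 -0.01  0.96]
0.55 [0.05 0.01 0.96]
0.66 [0.15 0.03 0.94]
0.77 [0.26 0.04 0.92]
0.88 [0.35 0.06 0.89]
0.99 [0.45 0.08 0.84]
1.1 [0.54 0.09 0.79]
1.21 [0.62 0.11 0.72]
1.32 [0.69 0.12 0.65]
1.43 [0.76 0.13 0.57]
1.54 [0.82 0.14 0.48]
1.65 [0.86 0.15 0.39]
1.76 [0.9  0.16 0.29]
```

```bash
python3 -m pendant '[[-0.21,-0.04,0.45,0,0,0,0],[-0.35,-0.06,0.89,0,0,0,0],[-0.26,-0.04,0.92,0,0,0,0],[-0.15,-0.03,0.94,0,0,0,0],[-0.05,-0.01,0.96,0,0,0,0],[0,0,0,0,0,0,0]]'
python3 -c "
from h import *
s=robot.get_obs();print(s['wrist_torque'])
im,p=shot('wrist','w8');sd,_=shot('side','s8')
f=lambda t:HG+.087*(-np.cos(t)*CX+np.sin(t)*CZ)-.0015*CZ
need(f(.44));print(proj('wrist',f(.44),p),proj('side',f(.44)))
cv2.imwrite('pics/c8.png',np.hstack([cv2.resize(sd[110:220,210:350],(420,330),interpolation=cv2.INTER_CUBIC),cv2.resize(im[0:220,180:460],(380,330))]))"
```

```text
time: 10.55
tool_pos: [0.4835, 0.1475, 0.1596]
ee_rot: [-3.141, -0.445, 0.17]
wrist_force: [0.5, -0.8, -1.2]
width: 0.0181
finger_force: 29.9
[-0.04712025  0.28630779  0.00682167]
shift cm [-0.07  0.01 -0.16] rot deg [-0.05  0.17  0.06]
[322.8393702   62.74919426] [289.41836674 150.92131432]
```

View pics/c8.png

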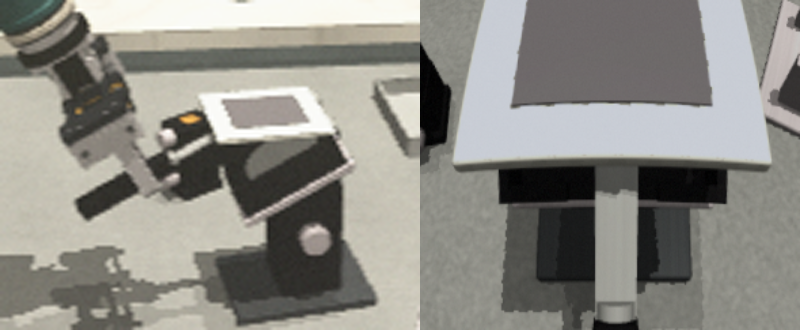

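The lid is up about 0.4 rad on the blade (edge at crop (610,165)). I continue the arc.

```bash
python3 -m pendant '[[0.05,0.01,0.96,0,0,0,0],[0.15,0.03,0.94,0,0,0,0],[0.26,0.04,0.92,0,0,0,0],[0.35,0.06,0.89,0,0,0,0],[0.45,0.08,0.84,0,0,0,0],[0.54,0.09,0.79,0,0,0,0]]'
python3 -m pendant '[[0.62,0.11,0.72,0,0,0,0],[0.69,0.12,0.65,0,0,0,0],[0.76,0.13,0.57,0,0,0,0],[0.82,0.14,0.48,0,0,0,0],[0.86,0.15,0.39,0,0,0,0],[0.9,0.16,0.29,0,0,0,0],[0,0,0,0,0,0,0]]'
python3 -c "
from h import *
s=robot.get_obs();print(s['wrist_torque'],s['joint_positions'])
im,p=shot('wrist','w9');sd,_=shot('side','s9')
f=lambda t:HG+.087*(-np.cos(t)*CX+np.sin(t)*CZ)-.0015*CZ
need(f(1.76))
for t in(1.4,1.57,1.76):print(t,[proj('side',HG+k*.055*np.array([-np.sin(PSI),np.cos(PSI),0])+.12*(-np.cos(t)*CX+np.sin(t)*CZ)).round(1) for k in(1,-1)])
cv2.imwrite('pics/c9.png',np.hstack([cv2.resize(sd[70:220,220:360],(400,430),interpolation=cv2.INTER_CUBIC),cv2.resize(im[0:300,180:460],(400,430))]))"
```

```text
time: 11.25
tool_pos: [0.5009, 0.1505, 0.2112]
ee_rot: [-3.141, -0.441, 0.17]
wrist_force: [-2.2, 0.2, -1.8]
width: 0.0178
finger_force: 29.9
time: 11.95
tool_pos: [0.5483, 0.1586, 0.2417]
ee_rot: [-3.141, -0.441, 0.17]
wrist_force: [-0.4, -0.3, -0.9]
width: 0.0176
finger_force: 29.9
[0.03709402 0.27184985 0.03514337] [ 0.18639291 -0.18971561  1.649632   -0.00726857  1.24047874  1.58829584]
shift cm [-0.02  0.02 -0.01] rot deg [-0.01 -0.01  0.06]
1.4 [array([290.1, 113.5]), array([298.3, 126.9])]
1.57 [array([295.6, 109.8]), array([304.2, 123. ])]
1.76 [array([302.3, 106.8]), array([311.4, 119.7])]
```

View pics/c9.png

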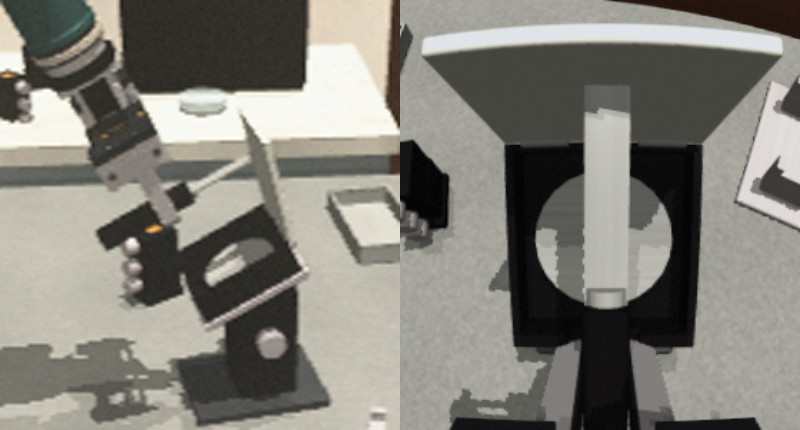

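The lid stands at about 1.76 rad: the far corner is at side-view (304,106.6) against a predicted (302,107). The wafer is untouched. I retreat and carry the tool back.

```bash
python3 -m pendant '[[-0.9,-0.15,-0.43,0,0,0,0],[-2,-0.35,-0.5,0,0,0,0],[-2,-0.35,-0.5,0,0,0,0],[-2,-0.35,-0.5,0,0,0,0]]'; python3 -m pendant '[[-1,-1.4,0,-0.53,3.1,0,0],[-1,-1.4,0,-0.53,3.1,0,0],[-1,-1.4,0,-0.53,3.1,0,0],[-1,-1.4,0,-0.53,3.1,0,0],[-1,-1.4,0,-0.53,3.1,0,0],[-1,-1.4,0,-0.53,3.1,0,0],[-1,-1.4,0,-0.53,3.1,0,0],[-1,-1.4,0,-0.53,3.1,0,0]]'; python3 -m pendant '[[3.5,-2.8,0,0,0,-3.76,0],[3.5,-2.8,0,0,0,-3.76,0],[3.5,-2.8,0,0,0,-3.76,0],[3.5,-2.8,0,0,0,-3.76,0],[3.5,-2.8,0,0,0,-3.76,0],[3.5,-2.8,0,0,0,-3.76,0],[3.5,-2.8,0,0,0,-3.76,0],[3.4,-2.7,0,0,0,-3.76,0]]'; python3 -m pendant '[[0,0,0,0,0,0,0],[0,0,0,0,0,0,0]]'
cat >> h.py <<'E'
RR=Ro.from_euler("xyz",[3.141,0,-.36])
def back(z):
    o=robot.get_obs();d=np.array([.679,-.1896,z])-o["tool_pos"];print(np.round(d*100,2),np.round((RR*Ro.from_euler("xyz",o["ee_rot"]).inv()).as_rotvec(degrees=True),2))
E
python3 -c "
from h import *
back(.12)
im,p=shot('wrist','w10');T=Ro.from_euler('xyz',robot.get_obs()['ee_rot']).as_matrix()
g=im.max(axis=2);print(np.where(g[50:75,321]>170)[0][:3]+50)
for r in (80,110,140,170):
  w=np.where(g[r,280:360]>165)[0]+280; print(r,w[0],w[-1])
s=imaging.snapshot('side')[:,:,::-1];cv2.imwrite('pics/c10.png',np.hstack([cv2.resize(s[180:300,270:410],(400,343),interpolation=cv2.INTER_CUBIC),cv2.resize(im[0:300,180:460],(400,343))]))"
```

```text
time: 12.45
tool_pos: [0.4762, 0.1462, 0.2209]
ee_rot: [-3.141, -0.439, 0.17]
wrist_force: [-0.4, -0.2, -0.4]
width: 0.0182
finger_force: 29.9
time: 13.25
tool_pos: [0.3967, 0.0339, 0.2217]
ee_rot: [-3.141, 0.001, 0.17]
wrist_force: [0.4, 0.1, -0.2]
width: 0.018
finger_force: 29.9
time: 14.05
tool_pos: [0.6775, -0.1896, 0.2215]
ee_rot: [-3.141, -0.001, -0.358]
wrist_force: [-0.1, 0.1, -0.5]
width: 0.0178
finger_force: 29.9
time: 14.25
tool_pos: [0.6764, -0.1888, 0.2193]
ee_rot: [-3.141, 0.003, -0.356]
wrist_force: [0.1, -0.1, -0.7]
width: 0.0175
finger_force: 29.9
[ 0.26 -0.08 -9.93] [-0.13 -0.15 -0.25]
[59 60 61]
80 309 340
110 309 340
140 309 340
170 309 349
```

View pics/c10.png

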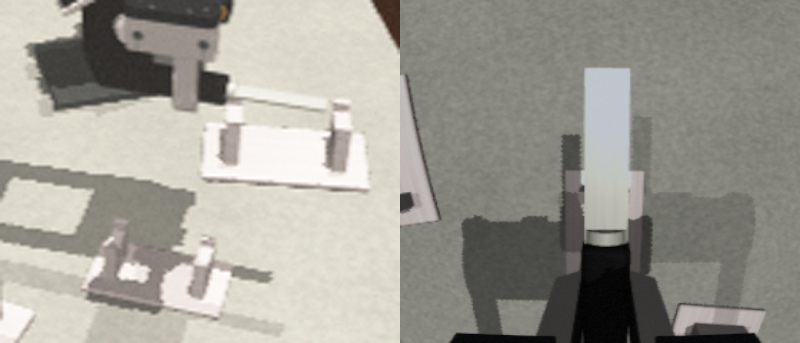

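The blade sits at the same wrist pixels as at the grasp (row 60, columns 309–340), so it has not slipped. It is directly above the small rest, so I lower it.

```bash
python3 -m pendant '[[0.26,-0.08,-3,-0.1,-0.1,-0.25,0],[0,0,-3,0,0,0,0],[0,0,-3,0,0,0,0],[0,0,-1,0,0,0,0],[0,0,0,0,0,0,0],[0,0,0,0,0,0,0]]'; python3 -c "
from h import *
back(.06)"
```

```text
time: 14.95
tool_pos: [0.68, -0.1891, 0.1246]
ee_rot: [3.141, -0.007, -0.359]
wrist_force: [-0.6, -0.8, 0.1]
width: 0.0175
finger_force: 29.9
[-0.1  -0.05 -6.46] [ 0.13  0.36 -0.06]
```

```bash
python3 -m pendant '[[-0.1,-0.05,-2,0,0.2,0,0],[0,0,-2,0,0,0,0],[0,0,-1.6,0,0,0,0],[0,0,-0.8,0,0,0,0],[0,0,-0.6,0,0,0,0],[0,0,-0.5,0,0,0,0],[0,0,0,0,0,0,0],[0,0,0,0,0,0,0]]'; python3 -c "
from h import *
back(.0433)"
```

```text
time: 15.75
tool_pos: [0.6788, -0.19, 0.0475]
ee_rot: [3.14, -0.001, -0.36]
wrist_force: [0.8, -0.4, -0.8]
width: 0.0181
finger_force: 29.9
[ 0.02  0.04 -0.42] [ 0.08  0.02 -0.03]
```

```bash
python3 -m pendant '[[0,0,-0.2,0,0,0,0],[0,0,-0.2,0,0,0,0],[0,0,0,0,0,0,0],[0,0,0,0,0,0,0]]'; python3 -m pendant '[[0,0,0,0,0,0,0.2],[0,0,0,0,0,0,0.4],[0,0,0,0,0,0,0.6],[0,0,0,0,0,0,0.8],[0,0,0,0,0,0,1],[0,0,0,0,0,0,1],[0,0,0,0,0,0,1],[0,0,0,0,0,0,1]]'; python3 -m pendant '[[0,0,0,0,0,0,1],[0,0,0,0,0,0,1],[0,0,0,0,0,0,1]]'
```

```text
time: 16.15
tool_pos: [0.6785, -0.1899, 0.0429]
ee_rot: [3.14, 0.0, -0.36]
wrist_force: [-0.3, -0.8, -0.2]
width: 0.0176
finger_force: 29.9
time: 16.95
tool_pos: [0.6784, -0.1899, 0.0428]
ee_rot: [3.14, 0.0, -0.36]
wrist_force: [0.2, 0.1, -0.1]
width: 0.0716
finger_force: 0.0
time: 17.25
tool_pos: [0.6784, -0.1899, 0.0428]
ee_rot: [3.14, 0.0, -0.36]
wrist_force: [-0.2, -0.2, 0.7]
width: 0.0929
finger_force: 0.0
```

Released. I rise straight up and back, then check.

```bash
python3 -m pendant '[[0,0,1.5,0,0,0,1],[0,0,3,0,0,0,1],[0,0,3,0,0,0,1],[0,0,3,0,0,0,1],[-1.7,0.6,3,0,0,0,1],[-1.7,0.6,3,0,0,0,1],[-1.7,0.6,1,0,0,0,1],[0,0,0,0,0,0,1]]'; python3 -c "
from h import *
im,p=shot('wrist','w11');s,_=shot('side','s11')
cv2.imwrite('pics/c11.png',np.hstack([cv2.resize(s[90:300,240:400],(330,433),interpolation=cv2.INTER_CUBIC),cv2.resize(im[0:300,180:460],(404,433))]))
f=onz('wrist',320.7,111.5,.062,p);print(proj('wrist',np.array([.7117,-.202,.062]),p),proj('wrist',np.array([.7857,-.2306,.0525]),p),proj('wrist',np.array([.6112,-.1631,.062]),p))"
```

```text
time: 18.05
tool_pos: [0.6276, -0.1717, 0.2236]
ee_rot: [3.14, -0.008, -0.359]
wrist_force: [0.4, -0.1, -0.5]
width: 0.0942
finger_force: 0.0
[321.48027824 112.95406288] [322.21232109  42.32041844] [320.61161029 211.24860902]
```

View pics/c11.png

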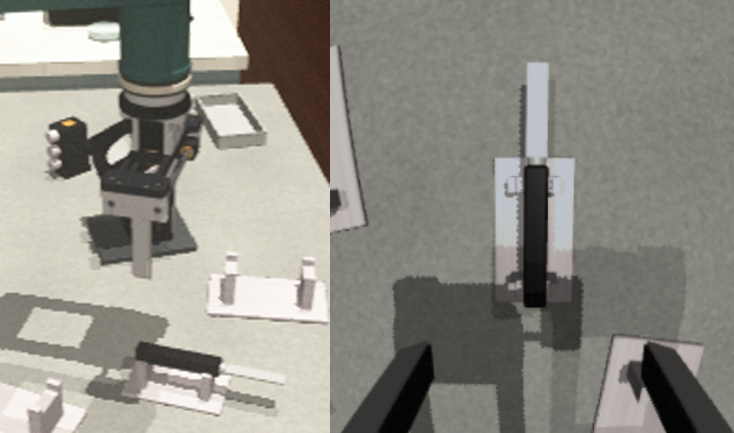

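The tool lies in both saddles as before: tip at (323,43) against an expected (322,42). The arm touches nothing, so I let it settle and hand in.

```bash
python3 -m pendant '[[0,0,0,0,0,0,1],[0,0,0,0,0,0,1],[0,0,0,0,0,0,1]]'; python3 -c "
from bench import robot
print(robot.close_job())"
```

```text
time: 18.45
tool_pos: [0.6274, -0.1719, 0.2162]
ee_rot: [3.14, 0.003, -0.36]
wrist_force: [-0.7, 0.0, -0.9]
width: 0.094
finger_force: 0.0
the job is handed in; nothing more can be done
None
```

The job is handed in at 18.45 s with no verdict returned: the lid was levered to about 1.76 rad (its angle was last seen before the return trip, as the gripper hid it in the final picture), and the blade tool is back in both saddles of the small rest and released.

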